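# Seat the coin tube and snap its cap on

### The arm

A 6-joint arm with a two-finger parallel gripper is mounted at the origin on the work surface. World frame = base frame: x ahead of the robot, y to its left, z up, the work surface at z = 0. Lengths are in m, angles in rad, forces in N, time in s.
With the tool pointing down it reaches from about 0.375 to 0.975 m from the base axis. Payload 3.8 kg.
Tool frame: the origin (TCP) lies at the very end of the fingers, on their centre line; the grasp point (between the pads) lies bot.hold_point_z behind it (bot.hold_point_z is the distance from the TCP to the grasp point, in m); z points along the fingers, x is the direction in which the jaws open and shut, and the axes are right-handed (so a half turn about z gives the same grasp; the last joint's range is limited). The gripper opens to 85 mm and grips with 20 to 120 N. Pads are 22 mm wide; open, the fingers measure 114 mm over their backs; the gripper's body (76 mm by 85 mm) begins 54 mm behind the grasp point. The pads swing forward as they close: fully open they stand 13 mm farther back than shut.
Start: joints at [1.192, 0.264, 1.604, -0, 1.274, -0.037], TCP at [0.226, 0.636, 0.231] pointing down, gripper open.
Joint ranges: [-2.63, 2.63], [-0.94, 2.18], [0.31, 2.57], [-1.31, 4.45], [0, 2.66], [-2.55, 2.55]. Speed limits (rad/s): [2.57, 2.57, 3.14, 3.14, 3.14, 3.14].

### API

Orientations are given as a rotation vector (axis times angle).
In Python, from rig import observe, read_camera, camera_params, close_job, bot gives the robot as it stands.
- The arm moves only by the tool drive_tool, never from a script. Its argument "steps" is a list that holds one entry, the list of rows, each a list of 7 numbers: the turn, a rotation vector about the tool's x, y, z in degrees, then the shift along the tool's x, y, z in mm, then the opening, from 0 (shut) to 1 (fully open). A call has 1 to 5 rows; each row shifts and turns the commanded pose from where the row before left it, along the tool's axes as they then stand; what a row does not reach is not made up. A row lasts 1/10 s, in which the tool goes at most 50 mm and 8.59 degrees, less where a joint would pass 70% of its speed; a pose out of reach is approached as far as the arm can. A call with a gripper value outside its range is refused whole. The fingers move at their own pace and stop on an object; the grip force is fixed at half the most. Time passes only in rows, so rows that do not move let the fingers close. It gives the time, the measured TCP pose, the force and the opening at its end, in the units of the state.
- observe(): the state, without advancing time (a new reading comes with each control period).
- read_camera(name): name is "side" or "top"; returns (picture, depth): 420x560x3 uint8, red, green, blue; 420x560 float32, m along the optical axis (not along the pixel's ray), 0 where there is no reading.
- camera_params(name): a dict with "vfov" (degrees; the focal length in pixels is half the picture's height over the tangent of half this angle, whatever the lens; pixels are square), "cx", "cy" (the principal point, pixels), "cam_to_world" (4x4, takes a point from camera to world coordinates). Camera axes: x right, y up, looking along -z (the intrinsics and any distortion apply to the point x, -y, -z); pixel columns grow to the right and rows downward; lengths in m; the calibration is good to about 2 mm. A picture is of the moment at which its call begins. camera_params takes no time and is no camera call.
- close_job(): hands the job in, once; it reports no verdict.
The state is a dict: "t": time; "joint_positions": joint angles; "joint_velocities": joint speeds; "joint_efforts": joint torques, N m; "position": TCP position; "orientation": TCP orientation; "ft_force": force on the tool from outside, world axes, zero at the start; "ft_torque": the same for the moment, N m; "gripper_width": finger opening in m.
Only numpy, scipy, OpenCV 4.12 (cv2) and the standard library are available. Lean on these libraries where they do the work, as an engineer would, in place of code of your own. Each camera call takes 0.05 s, during which the arm holds its last target. There are 200 camera calls.

### The job

One of the three coin tubes is still open and stands proud in its stand: press it down until it is fully home, before any cap goes on it. Then put the loose yellow cap on that tube, press it down past the click until it is fully home and straight, and keep pressing: finish while still holding the cap firmly down. Leave the stack of coins, the rubber stamp and the calculator where they are.

Things in the scene. Friction and masses are not known exactly. Their poses are not given: they have to be found in the camera images.
- stand: fixed black square stand, 70 x 70 x 35 mm high, of the open tube; origin at the centre of its underside, z up. The clear tube of golden coins (30 mm across) stands upright in its middle. Two other such stands in the row, at least 120 mm away between centres, hold silver and copper tubes already capped in yellow (113 mm high). Which place is which varies
- tube (a joint): how far (m) the open tube is pushed down into its stand: 0 = 12 mm proud, 0.012 = fully home on its stop. It takes about 6 N to push it, and it stays where it is left. A red band round the tube sinks out of sight as it goes home
- tube_mouth (a point): centre of the open tube's top, moves with it; z up; 115 mm above the counter minus the joint value, 103 mm when home. The top is flat and firm (coins to the rim), 22 mm across, tapering out to a neck 26 mm across and 16 mm tall. Four white sprung lugs stand out 3 mm from the neck 7 mm below the top, at 0, 90, 180, 270 degrees about z
- cap: loose yellow snap cap, 40 mm across, 24 mm high, about 30 g, lying on the counter open side down, in front of the row; origin at the centre of its underside (the open rim), z up. Cavity 14 mm deep, with an inward lip at the mouth 28.4 mm across and 2.5 mm high. Home on the tube, its origin is 14 mm below tube_mouth
- cap_top (a point): centre of the cap's flat top face, 24 mm above its origin. Pressing the cap on: resistance starts when its rim is 4 mm below the tube's top, peaks at about 12 to 16 N, drops with a click by 10 mm, and stops firmly at 14 mm, when the cap is home (this point then 113 mm above the counter)
- coin_stack: loose stack of silver coins, 26 mm across, 28 mm high, to be left alone; origin at the centre of its underside
- stamp: loose rubber stamp with a red knob, 50 x 30 x 65 mm high, to be left alone; origin at the centre of its underside
- calculator: loose black desk calculator, 140 x 85 x 18 mm high, to be left alone; origin at the centre of its underside
Mind the look-alikes: they are no part of the job. Of the things that look like the cap, take the one that is farthest from the robot's base at the start.

How it is judged:
By the outcome, as a careful person would: the job done as asked, in the order asked, and still so for the second after the job is handed in, while the arm keeps its last pose, push and grip.
It also fails if it takes over 51 s, if anything falls off the work surface, if the arm or the gripper's body presses on something with over 40 N, if the wrist force passes 120 N, or if a joint passes its speed limit or range.

## Working session

There is one attempt and no reset: what is moved stays moved. The work goes in short steps, Python scripts to look and compute and a tool call to move; the robot and the scene stay as the last step left them, time stands still between calls to the robot, and variables do not carry over. Pictures are saved under pics/ and viewed, about 8 in all and at most 12, crops included, and the job is handed in when it is done.

Besides the shell and the picture viewer there is one more tool, called as name(argument=value, ...), one argument or row to a line, values as JSON. drive_tool: Moves the arm, as the interface text tells. Its arguments: {"type":"object","properties":{"steps":{"type":"array"}},"required":["steps"]}

```bash
mkdir -p pics; cat > h.py <<'E'
import numpy as np,cv2
from rig import observe,read_camera,camera_params,close_job,bot
def snap(n,f):
    p,d=read_camera(n); np.savez('%s.npz'%n,p=p,d=d); cv2.imwrite('pics/'+f,p[:,:,::-1]); return p,d
def world(n,u,v,d=None,z=None):
    c=camera_params(n); f=210/np.tan(np.radians(c['vfov'])/2); T=np.array(c['cam_to_world'])
    r=np.array([(u-c['cx'])/f,-(v-c['cy'])/f,-1])
    if d is not None: return (T@np.append(r*d,1))[:3]
    r=T[:3,:3]@r; o=T[:3,3]; return o+r*(z-o[2])/r[2]
E
python3 - <<'E'
from h import *
print(bot.hold_point_z, observe())
for n in('top','side'):
    print({k:v for k,v in camera_params(n).items()}); snap(n,n+'0.png')
a=cv2.imread('pics/top0.png');b=cv2.imread('pics/side0.png')
E
```

```text
0.0187 {'t': 0.0, 'joint_positions': array([ 1.19211851e+00,  2.64791074e-01,  1.60538080e+00,  2.13339078e-06,
        1.27370571e+00, -3.69177830e-02]), 'joint_velocities': array([-0.00071354, -0.00132491,  0.00091445,  0.00110739, -0.00122539,
        0.00179148]), 'joint_efforts': array([ 1.53554643e-03, -5.15129900e+01, -3.67314363e+01,  1.62409009e-05,
        1.29533277e-02, -1.41909678e-05]), 'position': array([0.22596311, 0.63527238, 0.22993281]), 'orientation': array([ 2.56582398,  1.81061205, -0.00300747]), 'ft_force': array([0.29561463, 0.55608722, 0.08389039]), 'ft_torque': array([-0.0023815 , -0.00590406, -0.01058445]), 'gripper_width': 0.0855398867459521}
{'vfov': 51.35195689021227, 'cx': 275.9085734491885, 'cy': 218.86498580169314, 'cam_to_world': array([[-4.45809512e-02,  9.76148471e-01, -2.12477529e-01,
         2.53753082e-01],
       [-9.99005244e-01, -4.37802590e-02,  8.47417190e-03,
        -7.57223398e-02],
       [-1.03027131e-03,  2.12643952e-01,  9.77129207e-01,
         1.15687323e+00],
       [ 0.00000000e+00,  0.00000000e+00,  0.00000000e+00,
         1.00000000e+00]])}
{'vfov': 52.42183751313992, 'cx': 283.3930602424906, 'cy': 206.4443147830406, 'cam_to_world': array([[ 0.97855533,  0.11707416, -0.16947896,  0.29914629],
       [-0.20572741,  0.59655089, -0.7757598 , -0.90375749],
       [ 0.0102814 ,  0.79399035,  0.60784341,  0.72971948],
       [ 0.        ,  0.        ,  0.        ,  1.        ]])}
```

View pics/top0.png

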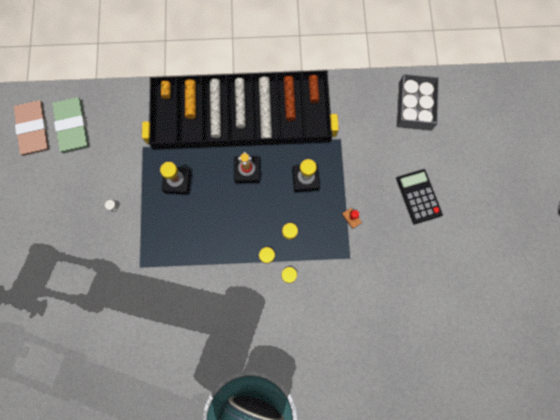

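View pics/side0.png

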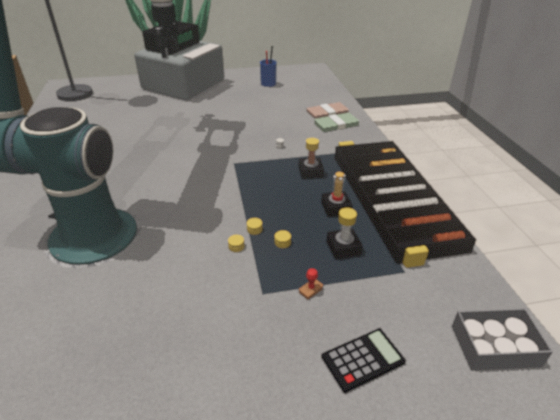

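Top view: three capless yellow discs at (290,230), (267,255) and (289,274); capped tubes at (168,170) and (308,167); the open tube with gold coins is in the middle stand at about (246,160). The candidate is the one farthest from the base, (290,230). In the side view the same three are at (283,239), (254,226) and (236,243).

```bash
python3 - <<'E'
from h import *
P={n:np.load(n+'.npz') for n in('top','side')}
for n in P:
    p,d=P[n]['p'],P[n]['d']; h=cv2.cvtColor(p,cv2.COLOR_RGB2HSV)
    m=cv2.inRange(h,(23,150,110),(34,255,255)); k,l,s,c=cv2.connectedComponentsWithStats(m)
    for i in range(1,k):
        if s[i,4]>60:
            u,v=c[i]; dd=np.median(d[l==i]); w=world(n,u,v,d=dd); print(n,s[i],c[i].round(1),w.round(4),'r',np.hypot(*w[:2]).round(3))
for n,u,v in(('top',246,153),('top',246,158),('side',340,175)): 
    d=P[n]['d'][v,u]; print(n,u,v,world(n,u,v,d=d))
a=P['top']['p'][130:290,140:350]; b=P['side']['p'][130:290,210:400]
A=cv2.resize(a,None,fx=3.5,fy=3.5,interpolation=3);cv2.imwrite('pics/c1.png',A[:,:,::-1])
B=cv2.resize(b,None,fx=3.7,fy=3.7,interpolation=3);cv2.imwrite('pics/c2.png',B[:,:,::-1])
E
```

```text
top [330 114   8  22 125] [333.8 123.1] [ 0.7547 -0.255   0.0486] r 0.797
top [142 122   8  20 127] [145.6 130.4] [0.7562 0.2572 0.0491] r 0.799
top [300 159  17  17 220] [307.8 167. ] [ 0.6107 -0.1709  0.1115] r 0.634
top [160 162  17  17 216] [168.1 169.5] [0.6195 0.1799 0.1124] r 0.645
top [282 223  16  16 196] [289.7 230.5] [ 0.4672 -0.1205  0.023 ] r 0.483
top [259 247  16  16 193] [266.5 254.5] [ 0.4062 -0.0569  0.0232] r 0.41
top [282 267  15  16 174] [288.8 274.4] [ 0.3521 -0.1122  0.0236] r 0.37
top 246 153 [ 0.65440545 -0.01681949  0.11304597]
top 246 158 [ 0.64071452 -0.01647249  0.11399278]
side 340 175 [ 0.64371167 -0.01714776  0.11664793]
```

View pics/c1.png

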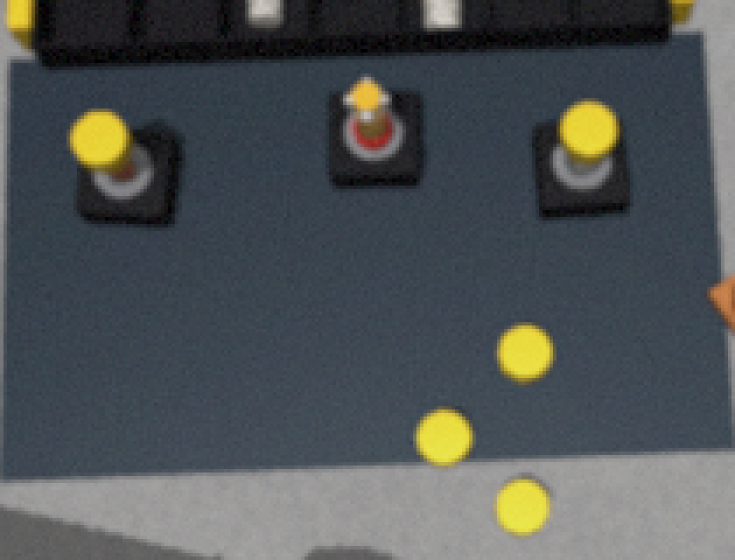

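View pics/c2.png

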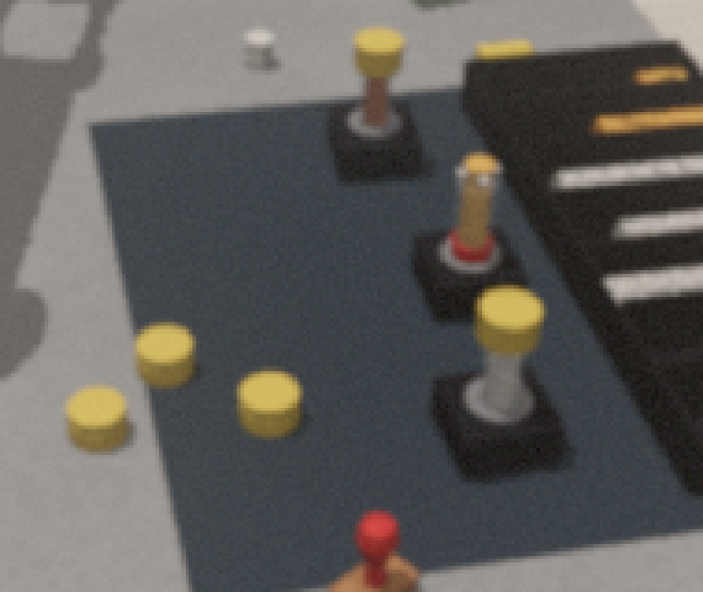

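```bash
cat >> h.py <<'E'
from scipy.spatial.transform import Rotation as R
def togo(xyz,yaw,o=None):
    o=o or observe(); r=R.from_rotvec(o['orientation']); c,s=np.cos(np.radians(yaw)),np.sin(np.radians(yaw))
    g=R.from_matrix(np.array([[c,s,0],[s,-c,0],[0,0,-1.]]))
    print('t',o['t'],'pos',o['position'].round(4),'F',o['ft_force'].round(1),'w',round(o['gripper_width'],4))
    print('turn deg',np.degrees((r.inv()*g).as_rotvec()).round(2),'shift now-axes',(r.inv().apply(np.array(xyz)-o['position'])*1e3).round(1),'goal-axes',(g.inv().apply(np.array(xyz)-o['position'])*1e3).round(1))
E
python3 - <<'E'
from h import *
print(world('top',244.6,157.4,z=.115),world('side',339.4,173.7,z=.115))
print(world('top',289.7,230.5,z=.024),world('side',282.7,234.2,z=.024))
togo([.643,-.0145,.2],43)
E
```

```text
[ 0.64209346 -0.01305531  0.115     ] [ 0.64501221 -0.00847045  0.115     ]
[ 0.46707689 -0.12050267  0.024     ] [ 0.47064405 -0.11483589  0.024     ]
t 0.1 pos [0.226  0.6353 0.2301] F [ 0.1 -0.5  0.1] w 0.085
turn deg [ 0.03  0.12 27.42] shift now-axes [-472.4  610.7   31. ] goal-axes [-138.2  759.7   30.1]
```

drive_tool(
  steps=[
    [[0,0,7,0,0,0,0],[0,0,7,0,0,0,0],[0,0,7,0,0,0,0],[0,0,6.4,0,0,0,0],[0,0,0,-8,45,0,0]],
  ],
)

```text
t: 0.6
position: [0.2489, 0.6001, 0.2303]
orientation: [-2.92, -1.154, 0.001]
ft_force: [2.6, -0.4, -0.6]
gripper_width: 0.0125
```

drive_tool(
  steps=[
    [[0,0,0,-8,45,0,0],[0,0,0,-8,45,0,0],[0,0,0,-8,45,0,0],[0,0,0,-8,45,0,0],[0,0,0,-8,45,0,0]],
  ],
)

```text
t: 1.1
position: [0.3757, 0.404, 0.2308]
orientation: [2.922, 1.152, -0.001]
ft_force: [0.4, -0.9, -0.3]
gripper_width: -0.0001
```

drive_tool(
  steps=[
    [[0,0,0,-8,45,0,0],[0,0,0,-8,45,0,0],[0,0,0,-8,45,0,0],[0,0,0,-8,45,0,0],[0,0,0,-8,45,0,0]],
  ],
)

```text
t: 1.6
position: [0.5, 0.2122, 0.2309]
orientation: [-2.923, -1.152, 0.001]
ft_force: [-0.2, -0.1, 0.7]
gripper_width: -0.0003
```

drive_tool(
  steps=[
    [[0,0,0,-8,45,0,0],[0,0,0,-8,45,0,0],[0,0,0,-8,45,0,0],[0,0,0,-8,45,0,0],[0,0,0,-8,45,0,0]],
  ],
)

```text
t: 2.1
position: [0.6242, 0.0204, 0.2307]
orientation: [-2.923, -1.151, 0.001]
ft_force: [0.2, 0.4, 0.0]
gripper_width: 0.0003
```

```bash
python3 - <<'E'
from h import *
togo([.6435,-.0115,.14],43)
E
```

```text
t 2.1 pos [0.6242 0.0204 0.2307] F [0.2 0.4 0. ] w 0.0003
turn deg [-0.04  0.03  0.  ] shift now-axes [-7.7 36.5 90.7] goal-axes [-7.7 36.5 90.7]
```

drive_tool(
  steps=[
    [[0,0,0,-7.7,36.5,0,0],[0,0,0,0,0,40,0],[0,0,0,0,0,40,0],[0,0,0,0,0,10.7,0],[0,0,0,0,0,0,0]],
  ],
)

```text
t: 2.6
position: [0.6407, -0.0096, 0.1375]
orientation: [-2.92, -1.151, 0.009]
ft_force: [-0.3, 0.5, 0.5]
gripper_width: -0.0
```

```bash
python3 - <<'E'
from h import *
o=observe();print(o['position'])
p,d=snap('side','s1.png');q,e=snap('top','t1.png')
A=cv2.resize(p[100:230,270:410],None,fx=4,fy=4,interpolation=3);B=cv2.resize(q[100:230,190:250+0+0],None,fx=4,fy=4,interpolation=3)
cv2.imwrite('pics/c3.png',np.hstack([A,B])[:,:,::-1])
for n in('side','top'):
    c=camera_params(n);f=210/np.tan(np.radians(c['vfov'])/2);x=np.linalg.inv(c['cam_to_world'])@np.append(o['position'],1);print(n,c['cx']-f*x[0]/x[2],c['cy']+f*x[1]/x[2])
E
```

```text
[ 0.64068094 -0.00959275  0.13745099]
side 338.71911532756167 166.86133076560455
top 242.56731723846858 154.81545783718855
```

View pics/c3.png

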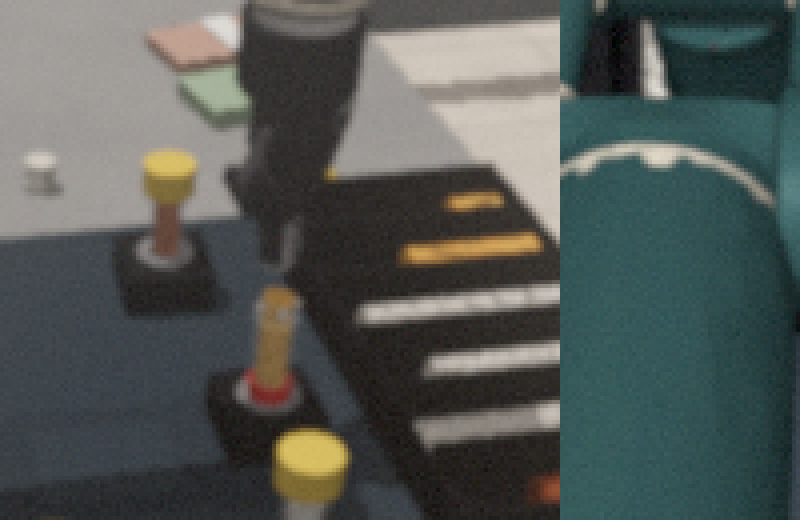

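```bash
python3 - <<'E'
from h import *
togo([.6425,-.0125,.12],43)
E
```

```text
t 2.7 pos [ 0.6439 -0.0095  0.1419] F [ 0.3 -1.   0.2] w 0.0002
turn deg [ 0.07 -0.06  0.05] shift now-axes [-3.1  1.2 21.9] goal-axes [-3.1  1.2 21.9]
```

drive_tool(
  steps=[
    [[0,0,0,-1.5,0,8,0],[0,0,0,0,0,8,0],[0,0,0,0,0,4,0],[0,0,0,0,0,0,0],[0,0,0,0,0,0,0]],
  ],
)

```text
t: 3.2
position: [0.6419, -0.0107, 0.1205]
orientation: [-2.923, -1.152, 0.0]
ft_force: [0.3, -0.2, 0.6]
gripper_width: -0.0
```

drive_tool(
  steps=[
    [[0,0,0,0,0,3,0],[0,0,0,0,0,3,0],[0,0,0,0,0,2,0],[0,0,0,0,0,2,0],[0,0,0,0,0,0,0]],
  ],
)

```text
t: 3.7
position: [0.6423, -0.0108, 0.1106]
orientation: [2.923, 1.152, 0.001]
ft_force: [0.3, 0.7, 0.8]
gripper_width: -0.0001
```

drive_tool(
  steps=[
    [[0,0,0,0,0,1.5,0],[0,0,0,0,0,1.5,0]],
  ],
)

```text
t: 3.9
position: [0.6423, -0.0108, 0.1078]
orientation: [2.923, 1.152, 0.001]
ft_force: [1.5, 0.1, 3.3]
gripper_width: -0.0001
```

```bash
python3 - <<'E'
from h import *
p,d=snap('side','s2.png')
o=observe();print(o['position'],o['ft_force'],o['ft_torque'])
cv2.imwrite('pics/c4.png',cv2.resize(p[130:230,290:390],None,fx=6,fy=6,interpolation=3)[:,:,::-1])
E
```

```text
[ 0.64234408 -0.01078379  0.10754596] [1.34751011 1.05357939 2.52929097] [ 0.01260946 -0.13229539 -0.05364768]
```

View pics/c4.png

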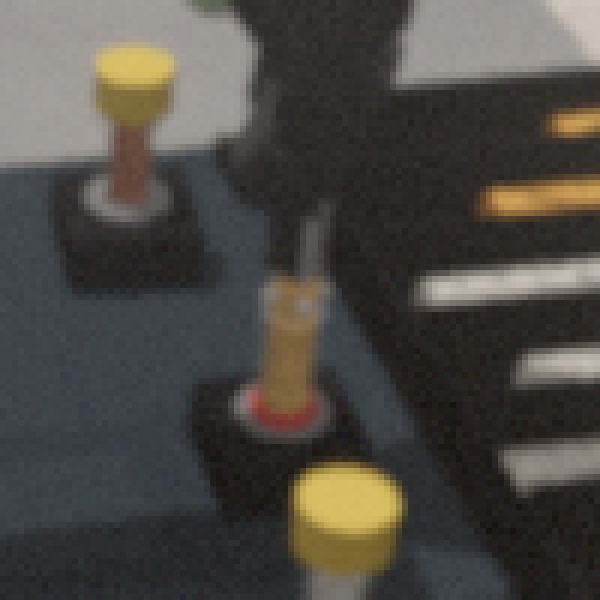

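The fingers stand on the tube top (crop (298,280)) and the red band is half sunk at (285,410). I'll keep pressing.

drive_tool(
  steps=[
    [[0,0,0,0,0,1.5,0],[0,0,0,0,0,1.5,0],[0,0,0,0,0,1,0],[0,0,0,0,0,0.5,0],[0,0,0,0,0,0,0]],
  ],
)

```text
t: 4.45
position: [0.6422, -0.0108, 0.1031]
orientation: [2.923, 1.152, 0.001]
ft_force: [1.5, 0.2, 1.9]
gripper_width: -0.0001
```

drive_tool(
  steps=[
    [[0,0,0,0,0,0.7,0],[0,0,0,0,0,0.7,0],[0,0,0,0,0,0,0]],
  ],
)

```text
t: 4.75
position: [0.6423, -0.0108, 0.1031]
orientation: [2.923, 1.152, 0.001]
ft_force: [-1.5, 0.0, 8.5]
gripper_width: -0.0001
```

drive_tool(
  steps=[
    [[0,0,0,0,0,1,0],[0,0,0,0,0,1,0],[0,0,0,0,0,0,0]],
  ],
)

```text
t: 5.05
position: [0.6424, -0.0108, 0.103]
orientation: [2.922, 1.152, 0.001]
ft_force: [-5.6, 0.7, 17.2]
gripper_width: 0.0004
```

drive_tool(
  steps=[
    [[0,0,0,0,0,-15,0],[0,0,0,0,0,-40,0],[0,0,0,-40,-8,-25,1],[0,0,0,-40,-8,0,1],[0,0,0,-40,-8,0,1]],
  ],
)

```text
t: 5.55
position: [0.537, -0.0755, 0.1806]
orientation: [2.922, 1.153, 0.001]
ft_force: [0.0, 0.2, 0.5]
gripper_width: 0.0428
```

drive_tool(
  steps=[
    [[0,0,0,-40,-8,0,1],[0,0,0,-41,-8,0,1],[0,0,0,0,0,40,1],[0,0,0,0,0,40,1],[0,0,0,0,0,0,1]],
  ],
)

```text
t: 6.05
position: [0.4617, -0.1172, 0.0942]
orientation: [-2.916, -1.148, 0.015]
ft_force: [-0.3, 0.5, -0.7]
gripper_width: 0.0852
```

```bash
python3 - <<'E'
from h import *
p,d=snap('side','s3.png')
togo([.468,-.1190,.004],43)
A=cv2.resize(p[120:210,300:380],None,fx=5,fy=5,interpolation=3);B=cv2.resize(p[180:270,240:320],None,fx=5,fy=5,interpolation=3)
cv2.imwrite('pics/c5.png',np.hstack([A,B])[:,:,::-1])
E
```

```text
t 6.1 pos [ 0.4642 -0.1177  0.0969] F [-0.1  0.3  0.4] w 0.0853
turn deg [-0.41  0.24 -0.01] shift now-axes [ 2.3  4.2 92.9] goal-axes [ 1.9  3.6 92.9]
```

View pics/c5.png

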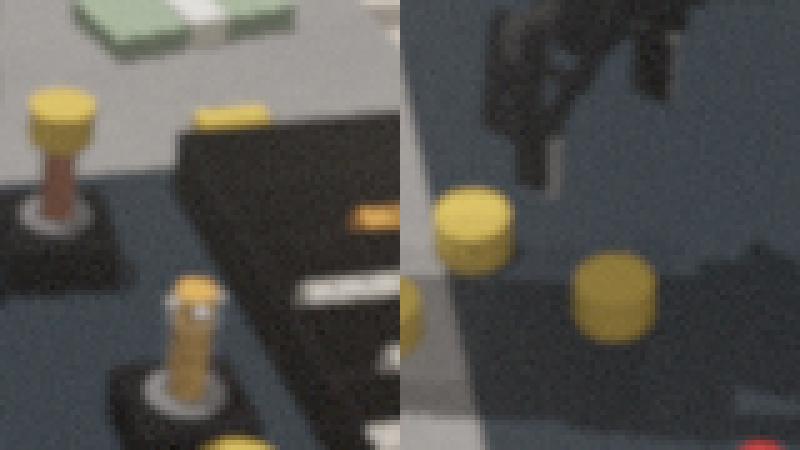

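The tube is home: no red band shows at crop (185,395). The gripper is open above the chosen cap at crop (614,290). I'll lower it.

drive_tool(
  steps=[
    [[0,0,0,0,0,30,1],[0,0,0,0,0,25,1],[0,0,0,0,0,10,1],[0,0,0,0,0,0,1],[0,0,0,0,0,0,1]],
  ],
)

```text
t: 6.6
position: [0.4692, -0.1189, 0.0362]
orientation: [2.922, 1.152, 0.002]
ft_force: [-0.1, 0.2, -0.6]
gripper_width: 0.0855
```

```bash
python3 - <<'E'
from h import *
togo([.4675,-.1195,.002],43)
E
```

```text
t 6.6 pos [ 0.4692 -0.1189  0.0362] F [-0.1  0.2 -0.6] w 0.0855
turn deg [ 0.1  -0.06  0.03] shift now-axes [-1.6 -0.8 34.2] goal-axes [-1.6 -0.7 34.2]
```

drive_tool(
  steps=[
    [[0,0,0,-1.5,-0.8,20,1],[0,0,0,0,0,14,1],[0,0,0,0,0,0,1],[0,0,0,0,0,0,0.4],[0,0,0,0,0,0,0.3]],
  ],
)

```text
t: 7.1
position: [0.4676, -0.1195, 0.0023]
orientation: [2.921, 1.151, 0.003]
ft_force: [0.9, 0.5, -1.0]
gripper_width: 0.059
```

drive_tool(
  steps=[
    [[0,0,0,0,0,0,0.3],[0,0,0,0,0,0,0.2],[0,0,0,0,0,0,0],[0,0,0,0,0,0,0],[0,0,0,0,0,0,0]],
  ],
)

```text
t: 7.6
position: [0.4674, -0.1195, 0.0022]
orientation: [2.921, 1.151, 0.003]
ft_force: [-0.2, 0.7, 5.4]
gripper_width: 0.0379
```

```bash
python3 - <<'E'
from h import *
p,d=snap('side','s4.png')
togo([.4675,-.1195,.002],43)
cv2.imwrite('pics/c6.png',cv2.resize(p[170:280,220:330],None,fx=5,fy=5,interpolation=3)[:,:,::-1])
E
```

```text
t 7.65 pos [ 0.4675 -0.1195  0.0022] F [-2.2  0.1  6.2] w 0.0383
turn deg [ 0.12 -0.07  0.02] shift now-axes [-0.   0.   0.2] goal-axes [-0.   0.   0.2]
```

View pics/c6.png

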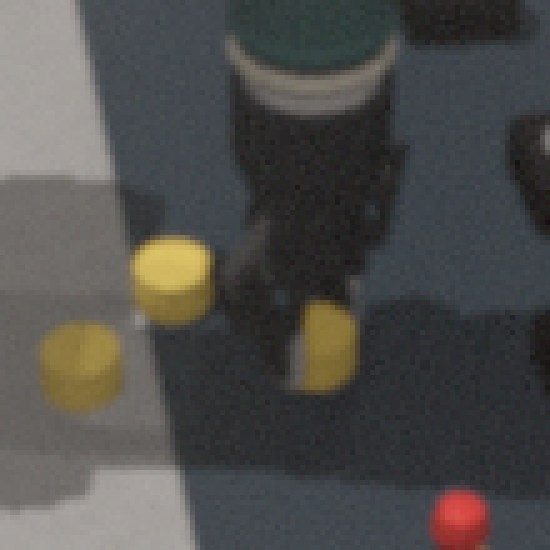

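Cap gripped at crop (333,345); it hasn't shifted and the neighbours are untouched. Next I lift it and carry it over the tube.

drive_tool(
  steps=[
    [[0,0,0,0,0,-20,0],[0,0,0,0,0,-40,0],[0,0,0,0,0,-45,0],[0,0,0,0,0,-45,0],[0,0,0,0,0,0,0]],
  ],
)

```text
t: 8.15
position: [0.4716, -0.1208, 0.1588]
orientation: [2.914, 1.148, 0.018]
ft_force: [0.8, -1.3, -0.5]
gripper_width: 0.0383
```

drive_tool(
  steps=[
    [[0,0,0,35,7,0,0],[0,0,0,42,8.6,0,0],[0,0,0,42,8.5,0,0],[0,0,0,42,8.5,0,0],[0,0,0,40.3,8,0,0]],
  ],
)

```text
t: 8.65
position: [0.6421, -0.0103, 0.1502]
orientation: [-2.923, -1.152, 0.0]
ft_force: [0.2, -0.1, -0.4]
gripper_width: 0.0383
```

drive_tool(
  steps=[
    [[0,0,0,0,0,15,0],[0,0,0,0,0,12,0],[0,0,0,0,0,0,0],[0,0,0,0,0,0,0],[0,0,0,0,0,0,0]],
  ],
)

```text
t: 9.15
position: [0.6404, -0.0122, 0.1241]
orientation: [2.923, 1.15, 0.0]
ft_force: [0.4, -0.8, -0.2]
gripper_width: 0.0382
```

```bash
python3 - <<'E'
from h import *
p,d=snap('side','s5.png')
o=observe();togo([.6424,-.0118,.12],43)
c=camera_params('side');f=210/np.tan(np.radians(c['vfov'])/2)
for q in (o['position'],[.6424,-.0118,.103],[*o['position'][:2],o['position'][2]-.0022]):
  x=np.linalg.inv(c['cam_to_world'])@np.append(q,1);u,v=c['cx']-f*x[0]/x[2],c['cy']+f*x[1]/x[2];print(u,v,'crop',(u-299.5)*7-.5,(v-129.5)*7-.5)
cv2.imwrite('pics/c7.png',cv2.resize(p[130:210,300:380],None,fx=7,fy=7,interpolation=3)[:,:,::-1])
E
```

```text
t 9.2 pos [ 0.6408 -0.0121  0.1245] F [-0.4  0.1  1.2] w 0.0383
turn deg [ 0.04 -0.03 -0.04] shift now-axes [1.4 0.8 4.5] goal-axes [1.4 0.8 4.5]
338.6182194939798 171.5863005783901 crop 273.32753645785846 294.10410404873073
338.43639837664745 178.28135629299805 crop 272.0547886365321 340.9694940509864
338.54358884948084 172.29395184635 crop 272.8051219463659 299.0576629244501
```

View pics/c7.png

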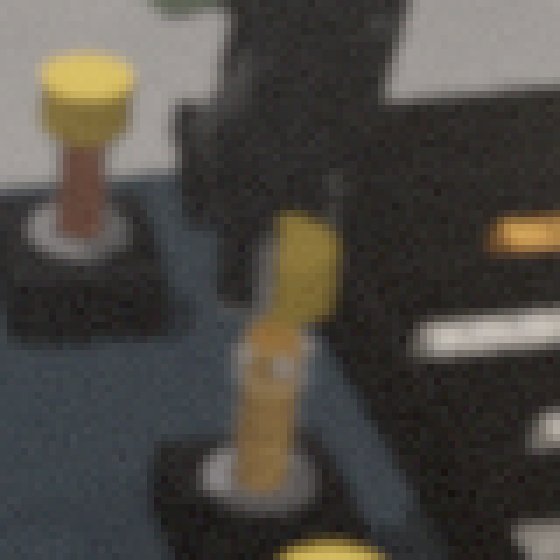

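```bash
cat > fit.py <<'E'
from h import *
from scipy.optimize import least_squares
P=np.load('side.npz'); p,d=P['p'],P['d']; h=cv2.cvtColor(p,cv2.COLOR_RGB2HSV)
def fit(box,lo,hi,r,zlo,zhi,g):
    m=cv2.inRange(h,lo,hi); m=cv2.erode(m,np.ones((2,2),np.uint8)); u0,u1,v0,v1=box
    w=np.array([world('side',u,v,d=d[v,u]) for v in range(v0,v1) for u in range(u0,u1) if m[v,u] and d[v,u]>0])
    w=w[(w[:,2]>zlo)&(w[:,2]<zhi)]
    s=least_squares(lambda c:np.hypot(w[:,0]-c[0],w[:,1]-c[1])-r,g,loss='soft_l1',f_scale=.002)
    print(len(w),'centre',s.x.round(4),'rms mm',1e3*np.sqrt(np.mean(s.fun**2)).round(5),'z',w[:,2].min().round(3),w[:,2].max().round(3))
E
python3 - <<'E'
from fit import *
c=camera_params('side');f=210/np.tan(np.radians(c['vfov'])/2)
x=np.linalg.inv(c['cam_to_world'])@np.array([.4675,-.1195,.012,1]);print(c['cx']-f*x[0]/x[2],c['cy']+f*x[1]/x[2])
Y=((20,120,70),(35,255,255))
fit((325,355,155,180),*Y,.02,.10,.143,(.64,-.01))
fit((300,325,140,152),*Y,.02,.08,.108,(.62,.18))
fit((325,350,176,205),(8,60,60),(25,255,255),.015,.04,.085,(.64,-.01))
E
```

```text
281.811486628934 239.1581033152114
44 centre [ 0.6419 -0.0141] rms mm 0.9700000000000001 z 0.123 0.142
28 centre [0.6208 0.1806] rms mm 2.14 z 0.095 0.108
83 centre [ 0.6438 -0.0126] rms mm 1.6800000000000002 z 0.041 0.085
```

```bash
python3 - <<'E'
from h import *
print('cap,tube now'); p=np.load('side.npz')['p'].astype(int); s=p[:,:,0]-p[:,:,2]
for v in (163,165,167,169,171,173,176,178,180,184,188,192,196): print(v,s[v,328:354])
b=cv2.imread('pics/side0.png')[:,:,::-1].astype(int); s=b[:,:,0]-b[:,:,2]
print('ref left capped'); 
for v in (140,143,145,148,152,156,160): print(v,s[v,300:326])
E
```

```text
cap,tube now
163 [-9 -9 -4  0  1  2  4  2  6  3 10 29 57 78 77 80 76 77 68 50 27 10  2  6
  4  5]
165 [-10 -12 -10  -2   1   3   1   4   4   3  11  29  65  76  82  78  79  81
  77  72  48  16   5   3   7   5]
167 [-11 -11  -4   2   4   3   3   1   1   7  13  41  69  79  81  82  79  79
  75  62  35  10   6   6   1   8]
169 [-10 -10  -6   0   1   1   5   6   4   6  12  38  66  73  77  73  72  71
  66  58  27   9   7   3   4   6]
171 [-13  -8  -4  -2   0   3   2  -2   4   6  18  44  71  73  73  74  73  68
  63  48  25   7   4   7   5   4]
173 [ -9 -11  -7  -4   1   4   2   5   1   8  23  51  69  72  74  71  71  67
  59  44  22   3   8   6   5   4]
176 [ -9 -10 -11 -11  -8 -13  -1  19  45  65  77  76  77  72  56  36  20  15
  11   3   4   4   9  11   6   4]
178 [-11 -10 -11 -11 -10  -3  13  41  70  82  87  82  83  80  55  29   8  -1
  -3   3   7   3   6   1   4   5]
180 [-11 -11 -11 -12  -6   4  12  27  51  65  67  63  59  61  50  23   8  -5
  -6  -5   2   2   6   8   4   5]
184 [ -8 -11 -10 -13 -10  -3  16  43  53  55  55  49  43  39  26   2  -8 -11
 -11 -12  -7  -8   3   3   4   5]
188
[... 344 characters left out ...]
d
140 [  8   8   8   7  12  38  79 106 110 111 110 109 110 110 111 111 110 103
  74  33  10   9   7   7   7   8]
143 [ 10   9   6   8   8  19  51  83  94 102 105 106 106 107 106 102  98  83
  49  18   8   8   7   9   8   8]
145 [ 8  7  8  9 12 23 45 65 67 63 66 67 67 67 66 68 61 51 29 12  8  8  7  8
  8  8]
148 [ 8  7  8  8 10 16 34 53 64 65 63 62 65 62 63 58 55 40 22 11  8  9  9  9
  9  7]
152 [ 8  8  7  9  6  7  7  7 14 27 36 42 39 35 22 12  6  6  7  8  8  9  9  8
  8 10]
156 [  4   3   2   1   3   1  -1   6  18  31  37  39  38  37  27   6  -4  -4
  -4  -9  -9  -8 -10  -8  -9  -8]
160 [  3   3   4   4   4   3   6   9  20  37  36  35  40  35  22   9   4   0
   7   3   2  -3 -10 -11  -8  -7]
```

drive_tool(
  steps=[
    [[0,0,0,0,-1,6,0],[0,0,0,0,0,6,0],[0,0,0,0,0,3,0],[0,0,0,0,0,0,0],[0,0,0,0,0,0,0]],
  ],
)

```text
t: 9.7
position: [0.6402, -0.0107, 0.1084]
orientation: [-2.923, -1.152, 0.001]
ft_force: [-0.3, 0.4, 0.3]
gripper_width: 0.0382
```

drive_tool(
  steps=[
    [[0,0,0,0,0,2,0],[0,0,0,0,0,2,0],[0,0,0,0,0,1,0],[0,0,0,0,0,0,0]],
  ],
)

```text
t: 10.1
position: [0.6402, -0.0107, 0.1034]
orientation: [-2.923, -1.152, 0.001]
ft_force: [0.1, -0.3, -0.5]
gripper_width: 0.0383
```

The rim is 2 mm below the tube top with no contact force, so the cap is over the mouth. Now pressing.

drive_tool(
  steps=[
    [[0,0,0,0,0,1.5,0],[0,0,0,0,0,1.5,0],[0,0,0,0,0,0,0]],
  ],
)

```text
t: 10.4
position: [0.6409, -0.0108, 0.101]
orientation: [2.922, 1.152, 0.002]
ft_force: [1.8, 0.1, 0.4]
gripper_width: 0.0382
```

drive_tool(
  steps=[
    [[0,0,0,0,0,1,0],[0,0,0,0,0,1,0],[0,0,0,0,0,1,0],[0,0,0,0,0,0,0]],
  ],
)

```text
t: 10.8
position: [0.6415, -0.0108, 0.1001]
orientation: [2.922, 1.151, 0.004]
ft_force: [-2.3, -0.6, 10.3]
gripper_width: 0.0384
```

drive_tool(
  steps=[
    [[0,0,0,0,0,1,0],[0,0,0,0,0,0.5,0],[0,0,0,0,0,0,0]],
  ],
)

```text
t: 11.1
position: [0.6419, -0.0109, 0.0997]
orientation: [2.921, 1.151, 0.005]
ft_force: [-4.0, -0.1, 15.4]
gripper_width: 0.0381
```

```bash
python3 - <<'E'
from h import *
p,d=snap('side','s6.png'); o=observe(); print(o['ft_force'],o['ft_torque'])
togo([.642,-.0118,.0912],43)
cv2.imwrite('pics/c8.png',cv2.resize(p[130:210,300:380],None,fx=7,fy=7,interpolation=3)[:,:,::-1])
E
```

```text
[-2.81790366 -0.44207431 14.24937997] [-0.03800427  0.58453263 -0.00831079]
t 11.15 pos [ 0.6419 -0.0109  0.0997] F [-2.8 -0.4 14.2] w 0.0384
turn deg [ 0.16 -0.13  0.02] shift now-axes [-0.6  0.7  8.5] goal-axes [-0.5  0.7  8.5]
```

View pics/c8.png

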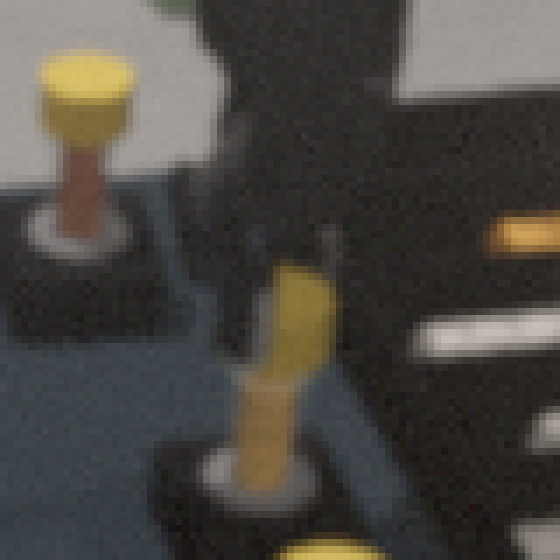

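drive_tool(
  steps=[
    [[0,0,0,0,0,-3,0],[0,0,0,0,0,-1,0],[0,0,0,-1,-1.5,0,0],[0,0,0,0,0,0,0],[0,0,0,0,0,0,0]],
  ],
)

```text
t: 11.65
position: [0.6398, -0.0104, 0.101]
orientation: [2.922, 1.151, 0.004]
ft_force: [3.1, -1.2, 5.0]
gripper_width: 0.0381
```

drive_tool(
  steps=[
    [[0,0,0,0,0,2,0],[0,0,0,0,0,1,0],[0,0,0,0,0,1,0],[0,0,0,0,0,0.5,0],[0,0,0,0,0,0,0]],
  ],
)

```text
t: 12.15
position: [0.6412, -0.0106, 0.0994]
orientation: [2.92, 1.151, 0.008]
ft_force: [0.1, -1.3, 14.9]
gripper_width: 0.038
```

```bash
cat > prof.py <<'E'
from h import *
p,d=snap('side','x.png'); o=observe(); print(o['t'],o['position'],o['ft_force'],o['ft_torque'],o['gripper_width'])
s=p[:,:,0].astype(int)-p[:,:,2]
for v in range(164,198,3): print(v,s[v,328:354])
E
python3 prof.py
```

```text
12.2 [ 0.64118541 -0.01065964  0.09930744] [ 0.08409603 -0.53918801 15.2656361 ] [-0.21154591 -0.1575395  -0.00655613] 0.03839243962512117
164 [ 6 -1  3  3  4  3  5 -1 -5 -1 -1  6  4  6  2  5  4  3  2  6  2  3  4  5
  7  1]
167 [ 0  4  4  2 -1  0  5  1  2  2 11 23 28 24 15  7  3  2  7  4  3  4  9  6
  1  3]
170 [-3  0  2  4  5 -1  2  4  3  5 34 61 74 80 79 74 68 57 44 23  4  2  5  6
  6  6]
173 [-11  -9  -3   3   0  -1   1   2   6   7  28  59  77  79  80  80  78  79
  73  45  21   4   4   7   6   5]
176 [-11  -5  -5   2   4   3   1   2   3   7  31  65  79  80  76  78  71  70
  57  38  10   3   2   2   4   6]
179 [-11  -7  -3   2   4   2   2   6   4  14  38  63  71  72  72  70  72  68
  51  26   7   2   6   3   3   7]
182 [-12  -9  -9  -8  -4   0   4  11  22  39  62  71  70  69  65  59  51  32
   7  -4  -1  -1   5   9   5   6]
185 [-12 -12 -11 -12  -9  -4  19  44  51  56  56  57  56  48  27   4  -9 -14
 -10 -12 -10  -8  -2   4   1   4]
188 [-11 -11 -10 -12  -7   4  29  50  58  60  63  63  63  48  16  -7 -12 -12
 -13 -11 -14 -11  -8  -5   0   2]
191 [-11 -10 -10 -11  -3  14  42  54  58  59  63  66  59  42  15  -2  -3  -5
  -9  -9 -14 -13  -8 -11 -10  -7]
194 [  5   0   5   5   5  17  40  61  64  65  67  63  57  38  10   5   2   6
   0  -6  -8 -12 -11 -10 -12 -13]
197 [  2   7   5   6   9  22  49  57  64  65  69  65  49  21   6   4   4   4
   4   1  -4  -9 -10 -12  -8 -14]
```

drive_tool(
  steps=[
    [[0,0,0,0,0,1,0],[0,0,0,0,0,0,0]],
  ],
)

```text
t: 12.4
position: [0.6402, -0.0106, 0.0958]
orientation: [2.921, 1.151, 0.005]
ft_force: [5.8, -1.4, -0.6]
gripper_width: 0.0384
```

drive_tool(
  steps=[
    [[0,0,0,0,0,0.7,0],[0,0,0,0,0,0,0]],
  ],
)

```text
t: 12.6
position: [0.6398, -0.0105, 0.0932]
orientation: [2.922, 1.151, 0.004]
ft_force: [7.5, -1.3, -2.2]
gripper_width: 0.0384
```

Clicked: the force peaked at about 15 N and dropped. I'll relieve the sideways load and press home.

drive_tool(
  steps=[
    [[0,0,0,1,1,0.5,0],[0,0,0,0,0,1,0],[0,0,0,0,0,1,0],[0,0,0,0,0,0,0]],
  ],
)

```text
t: 13.0
position: [0.6401, -0.0103, 0.0913]
orientation: [-2.923, -1.152, -0.0]
ft_force: [4.0, -0.4, 1.1]
gripper_width: 0.0382
```

drive_tool(
  steps=[
    [[0,0,0,0,0,1,0],[0,0,0,0,0,1,0],[0,0,0,0,0,0,0]],
  ],
)

```text
t: 13.3
position: [0.6402, -0.0103, 0.0912]
orientation: [2.923, 1.152, 0.001]
ft_force: [-0.6, -0.4, 10.2]
gripper_width: 0.0384
```

drive_tool(
  steps=[
    [[0,0,0,0,0,1,0],[0,0,0,0,0,1,0],[0,0,0,0,0,0.8,0],[0,0,0,0,0,0,0],[0,0,0,0,0,0,0]],
  ],
)

```text
t: 13.8
position: [0.6403, -0.0103, 0.0911]
orientation: [2.922, 1.152, 0.001]
ft_force: [-6.1, 0.3, 21.7]
gripper_width: 0.0378
```

```bash
python3 - <<'E'
from h import *
p,d=snap('side','s9.png'); o=observe(); print(o['ft_force'],o['ft_torque'])
togo([.6402,-.0103,.0912],43)
cv2.imwrite('pics/c9.png',cv2.resize(p[130:280,220:400],None,fx=4,fy=4,interpolation=3)[:,:,::-1])
E
```

```text
[-6.22144894  0.69127703 22.17518009] [0.00146811 0.88605704 0.02846735]
t 13.85 pos [ 0.6403 -0.0102  0.0911] F [-6.2  0.7 22.2] w 0.038
turn deg [ 0.04 -0.04  0.02] shift now-axes [-0.1 -0.  -0.1] goal-axes [-0.1 -0.  -0.1]
```

View pics/c9.png

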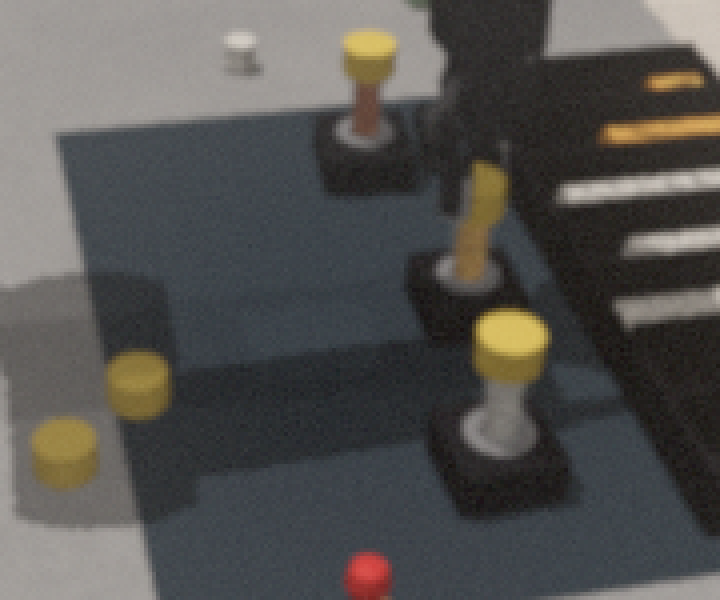

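The cap sits level on the tube at crop (487,192), no red band shows, and nothing else has been disturbed. The push is 22 N against a hard stop at the expected height, so I'm handing in.

```bash
python3 -c "
from rig import close_job;print(close_job())"
```

```text
the job is handed in; nothing more can be done
None
```

The open tube is pressed home, the yellow cap is clicked onto it, and I handed the job in at about 14 s with the arm still holding the cap down.

- **Tube:** I pressed it with the shut fingertips until it stopped firmly at 103 mm with a 17 N push. The red band was out of sight before the cap went near it.
- **Cap:** I took the yellow cap farthest from the base, 0.48 m away. It clicked at a peak of about 15 N and stopped firmly with the rim at 89 mm, which is the home height.
- **Last checks:** The arm was pushing down with about 22 N, and the tool was within 0.1° of its intended upright pose. The coin stack, stamp knob and other two caps in the last picture were where they had been. The calculator was out of that crop and I did not check it again.

Four checks disagreed or showed small errors:
- The two cameras differed by about 5 mm, so I leaned on the top view and on where the tool itself appeared in the side view.
- The cap sat about 1–2 mm off the centre of the grip, and I backed off and shifted it once before the click.
- The gripper read 38 mm on the 40 mm cap, which I put down to soft pads or a reading offset.
- A sideways force of about 6 N remained at the end.

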